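Hang the strainer in the bayonet collar and twist it until it locks

TASK

Hang the steel strainer with the orange grip in the green drip stand: lower it through the collar so that its two brass lugs pass the two entry slots, then turn it clockwise (seen from above) under a light press until you feel the lugs drop into the hidden locking notches, stop turning there and let it go, hanging upright. Work gently: never force the strainer against the stand or the notches, do not tip it over, and leave the tin, block, spanner and nut beside it where they are.

Things in the scene. Friction and masses are not known exactly. Their poses are not given: they have to be found in the camera images.
- strainer_grip (a point): Centre of the strainer's grip, an orange upright bar on its black cap: 52 mm long (this point's x), 14 mm thick (y), 36 mm high; the point is 18 mm below the bar's top and 20 mm above the cap. Grasp it from above across the 14 mm. Half a turn about z changes nothing. Steel strainer, loose, about 0.26 kg (0.19 to 0.34), stands upright on the bench at the start.
- strainer_center (a point): Point on the strainer's axis half-way up, 42 mm below strainer_grip; z up along the axis, x along the lugs and the grip bar. Two brass lugs, 6 mm wide and 6 mm high, stick out on opposite sides (+x and -x, in line with the bar) to 40 mm from the axis; their undersides are 54 mm below strainer_grip.
- strainer: The strainer: cylinder 60 mm in diameter, 116 mm tall with its grip; the lowest 8 mm taper to 48 mm diameter. Origin at the centre of its underside (100 mm below strainer_grip), axes as strainer_center.
- stand: Drip stand fixed to the bench: grey round foot of 124 mm diameter, three steel legs, green collar of 96 mm outer diameter on top. Origin on the collar's upright axis at bench height; x towards a slot. Inside, from the top face down: lip 6 mm thick, then a channel 84 mm wide with a cam ledge as its floor, 14.5 to 17.5 mm below the top face (strainer_grip 36.5 to 39.5 mm above it).
- collar_top (a point): Centre of the collar's top face, 95 mm above the bench; z up. The bore is 64 mm in diameter. The two entry slots for the lugs, 11 mm wide, cut the lip at +x and -x, between pairs of yellow dabs. With lugs standing on the lip beside the slots, strainer_grip is 54 mm above this face. Turned anticlockwise below the lip, the lugs meet fixed stops after about 10 degrees.
- slot (a point): Middle of an entry slot (+x side, 38 mm off the axis) in the top face. Hidden under the lip, 32 to 78 degrees clockwise of the slots (different each time, not measured: to be felt), two notches 11 mm wide are cut in the ledge, which rises 1 to 3 mm on the way to them. There the lugs drop 6.5 mm (strainer_grip 33 mm above the top face) and cannot turn either way. All rigid, little friction.
- grease_tin: Tin with lid, 70 mm in diameter, 42 mm high, on the bench; bystander. Origin at the centre of its underside.
- wood_block: Oak block 44 x 85 x 38 mm on the bench; bystander. Origin at the centre of its underside.
- spanner_19: Combination spanner 229 mm long, lying flat; bystander. Origin at its middle.
- nut_m16: Hexagon nut 24 x 27 x 13 mm; bystander. Origin at the centre of its underside.
Mind the look-alikes: they are no part of the job. There is more than one size of the strainer; the job needs the larger.

How it is judged:
By the outcome, as a careful person would: the job done as asked, in the order asked, and still so for the second after the job is handed in, with the robot touching nothing.
It also fails if it takes over 56 s, if anything falls off the work surface, if the arm or the gripper's body presses on something with over 40 N, if the wrist force passes 120 N, or if a joint passes its speed limit or range.

ROBOT

A 7-joint arm with a two-finger parallel gripper is mounted at the origin on a cart in front of the work surface, level with it; the furniture and walls round the work are solid. World frame = base frame: x ahead of the robot, y to its left, z up, the work surface at z = 0. Lengths are in m, angles in rad, forces in N, time in s.
With the tool pointing down it reaches from about 0.4 to 0.875 m from the base axis. Payload 4.4 kg.
Tool frame: the origin (TCP) lies midway between the tips of the shut fingers; the grasp point (between the pads) lies 19 mm behind it; z points along the fingers, y is the direction in which the jaws open and shut (so a half turn about z gives the same grasp; the last joint's range is limited). The gripper opens to 85 mm and grips with 20 to 120 N. Pads are 22 mm wide; open, the fingers measure 114 mm over their backs; the gripper's body (76 mm by 85 mm) begins 54 mm behind the grasp point. The pads swing forward as they close: fully open they stand 13 mm farther back than shut.
Start: joints at [1.109, 0.628, 0.038, 1.517, -0.027, 0.996, -0.02], TCP at [0.251, -0.6, 0.231] pointing down, gripper open.
Joint ranges: [-3.06, 3.06], [-0.37, 2.12], [-1.25, 1.32], [0.18, 2.47], [-1.1, 4.24], [0.23, 1.98], [-2.94, 2.94]. Speed limits (rad/s): [2.57, 2.57, 3.14, 3.14, 3.14, 3.14, 3.14].

INTERFACE

Orientations are given as a unit quaternion [x, y, z, w].
In Python, from station import * gives the robot as it stands.
- The arm moves only by the tool carry_out, never from a script. Its argument "rows" is a list of rows, each a list of 7 numbers: the shift along the world's x, y, z in mm, then the turn, a rotation vector about the world's x, y, z in degrees, then the opening, from 0 (shut) to 1 (fully open). In form: [[tx, ty, tz, rx, ry, rz, gripper], ...]. A call has exactly 10 rows; each row shifts and turns the commanded pose from where the row before left it; what a row does not reach is not made up. A row lasts 1/8 s, in which the tool goes at most 62.5 mm and 10.7 degrees, less where a joint would pass 70% of its speed; a pose out of reach is approached as far as the arm can. A call with a gripper value outside its range is refused whole. The fingers move at their own pace and stop on an object; "newtons" is the grip in N (left out, the last holds). Time passes only in rows, so rows that do not move let the fingers close, or fill a call up. It gives the time, the measured TCP pose, the force and the opening at its end, in the units of the state.
- read_state(): the state, without advancing time (a new reading comes with each control period).
- snapshot(name): name is "side" or "top"; returns the picture (384x512x3 uint8, red, green, blue); there is no depth.
- camera_info(name): a dict with "K" (3x3 intrinsics, pixels), "origin" and "attitude" of the camera in the world. Camera axes: x right, y down, z forward; pixel columns grow to the right and rows downward; lengths in m; the calibration is good to about 2 mm. A picture is of the moment at which its call begins. camera_info takes no time and is no camera call.
- sign_off(): hands the job in, once; it reports no verdict.
The state is a dict: "clock": time; "q": joint angles; "dq": joint speeds; "joint_torque": joint torques, N m; "position": TCP position; "ee_rot": TCP orientation; "force": force on the tool from outside, world axes, zero at the start; "torque": the same for the moment, N m; "finger_gap": finger opening in m.
Only numpy, scipy, OpenCV 4.12 (cv2) and the standard library are available. Lean on these libraries where they do the work, as an engineer would, in place of code of your own. Each camera call takes 0.05 s, during which the arm holds its last target. There are 200 camera calls.

## Working session

There is one attempt and no reset: what is moved stays moved. The work goes in short steps, Python scripts to look and compute and a tool call to move; the robot and the scene stay as the last step left them, time stands still between calls to the robot, and variables do not carry over. Pictures are saved under pics/ and viewed, about 8 in all and at most 12, crops included, and the job is handed in when it is done.

Besides the shell and the picture viewer there is one more tool, called after "Emit:" by a JSON object that holds its "api" and its "payload". carry_out: Moves the arm, as the interface text tells. Its arguments: {"type":"object","properties":{"rows":{"type":"array","items":{"type":"array","items":{"type":"number"}}},"newtons":{"type":"number"}},"required":["rows"]}

```bash
mkdir -p pics; ls
python3 - <<'E'
from station import *
import cv2,numpy as np
for n in ("side","top"):
    im=snapshot(n); cv2.imwrite(f"pics/{n}0.png",im[:,:,::-1]); c=camera_info(n); print(n,c)
s=read_state(); print(s)
E
```

```text
pics
side {'K': array([[466.89372444,   0.        , 251.46565877],
       [  0.        , 466.89372444, 177.85779572],
       [  0.        ,   0.        ,   1.        ]]), 'origin': array([ 0.40345931, -0.8397568 ,  0.54838437]), 'attitude': array([ 0.86222666, -0.07651942,  0.04607687, -0.49858488])}
top {'K': array([[384.32113821,   0.        , 258.51062246],
       [  0.        , 384.32113821, 195.05010646],
       [  0.        ,   0.        ,   1.        ]]), 'origin': array([ 0.40447173, -0.04848525,  0.94115058]), 'attitude': array([ 0.71180591, -0.69778218,  0.05796256, -0.05543202])}
{'clock': 0.1, 'q': array([ 1.10922993,  0.62926946,  0.03844388,  1.51826216, -0.02698391,
        0.99632192, -0.0200102 ]), 'dq': array([-0.00026769, -0.00246725,  0.00043051, -0.00533965,  0.00176751,
        0.00081986,  0.00047508]), 'joint_torque': array([ 3.47985013e-03, -5.64540803e+01,  1.23097535e+00, -1.93974835e+01,
        1.14267124e-02,  5.44860988e-03,  4.00851491e-05]), 'position': array([ 0.2503909 , -0.59922315,  0.23047266]), 'ee_rot': array([ 9.80484613e-01,  1.96593908e-01, -1.86758530e-04, -8.51205291e-04]), 'force': array([-0.12786668, -0.31544287,  0.32921172]), 'torque': array([-0.01781749,  0.04691195, -0.03906319]), 'finger_gap': 0.0854554636249683}
```

View pics/side0.png

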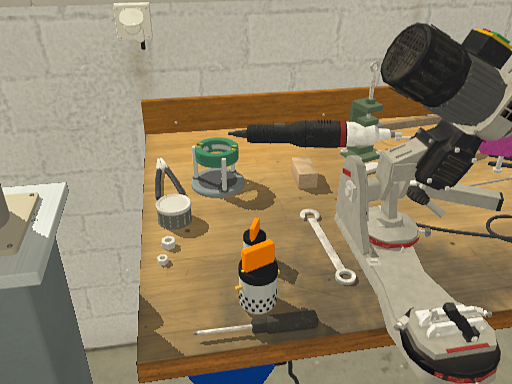

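View pics/top0.png

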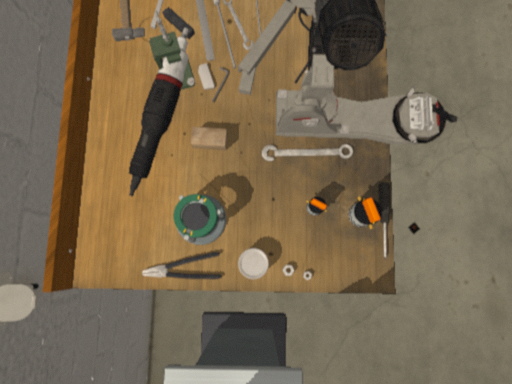

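The top view shows the stand at about (200,217), the large strainer at (367,212), and the small look-alike at (317,206). Next I'll zoom in on both, with masks.

```bash
cat > h.py <<'E'
from station import *
import cv2,numpy as np
from scipy.spatial.transform import Rotation as R
def ray(n,px):
    c=camera_info(n); d=np.linalg.inv(c["K"])@np.array([px[0],px[1],1.]); return c["origin"],R.from_quat(c["attitude"]).apply(d)
def plane(n,px,z):
    o,d=ray(n,px); return o+d*(z-o[2])/d[2]
def proj(n,p):
    c=camera_info(n); q=c["K"]@R.from_quat(c["attitude"]).inv().apply(np.array(p)-c["origin"]); return q[:2]/q[2]
def mask(im,lo,hi):
    return cv2.inRange(cv2.cvtColor(im,cv2.COLOR_RGB2HSV),lo,hi)
def blobs(m,amin=8):
    k,l,s,c=cv2.connectedComponentsWithStats(m); 
    return [(s[i],c[i],l==i) for i in range(1,k) if s[i][4]>=amin]
E
python3 - <<'E'
from h import *
t=cv2.imread("pics/top0.png")[:,:,::-1].copy(); s=cv2.imread("pics/side0.png")[:,:,::-1].copy()
def z(im,x,y,w,h,f): return cv2.resize(im[y:y+h,x:x+w],None,fx=f,fy=f,interpolation=cv2.INTER_CUBIC)
a=z(t,165,185,66,66,6); b=z(t,335,180,66,66,6); c=z(s,180,130,72,72,5.5); d=z(s,222,210,72,110,5.5)[:, :]
out=np.zeros((800,800,3),np.uint8); out[:396,:396]=a; out[:396,400:796]=b
out[400:796,:396]=c; 
d=cv2.resize(s[210:320,222:294],(262,400)); out[400:800,400:662]=d
cv2.imwrite("pics/z0.png",cv2.resize(out,(600,600))[:,:,::-1])
for n,im in(("top",t),("side",s)):
    for nm,lo,hi in(("orange",(8,200,150),(20,255,255)),("green",(65,100,40),(90,255,255)),("yellow",(24,110,100),(36,255,255))):
        for st,c,m in blobs(cv2.inRange(cv2.cvtColor(im,cv2.COLOR_RGB2HSV),lo,hi),3): 
            print(n,nm,st,c.round(1))
E
```

```text
top orange [68 58  6 10 20] [69.8 62.5]
top orange [65 78  7 13 31] [67.5 83.8]
top orange [ 63 108   4   6  10] [ 64.  110.4]
top orange [ 63 138   2   3   4] [ 63.8 139. ]
top orange [ 59 142   3   5  10] [ 59.8 144. ]
top orange [ 57 156   4   9  11] [ 58.3 159.7]
top orange [ 54 186   3   7   7] [ 54.9 189. ]
top orange [311 199  15  11  90] [318.3 203.9]
top orange [363 198  17  26 254] [371. 210.]
top orange [ 50 229   2   4   5] [ 50.4 230.4]
top green [174 195  23  37 243] [181.9 211. ]
top green [201 196   3   2   4] [202.2 196.2]
top green [192 199  25  38 315] [207.5 220.8]
top yellow [197 197   2   3   3] [197.3 198. ]
top yellow [183 228   3   5   7] [183.9 230.1]
top yellow [190 231   3   5   8] [191.1 233.1]
side orange [375  87  13   1  13] [381.  87.]
side orange [323  88  34   4  39] [339.1  89.6]
side orange [358  88  12   1  12] [363.5  88. ]
side orange [270  91  51   3  67] [296.4  92.1]
side orange [182  94  87   5 100] [227.5  96. ]
side orange [141  99  25   4  30] [151.6 100.3]
side orange [172  99   8   1   8] [175.5  99. ]
side orange [250 218  10  23 161] [254.3 228.4]
side orange [242 240  33  32 763] [257.7 255.2]
side green [492  32  17  11  30] [501.   37.1]
side green [195 138  43  30 769] [215.8 153. ]
side yellow [482  31   3   2   3] [483.   31.3]
side yellow [486  32   3   2   3] [487.   32.7]
side yellow [491  33   3   2   3] [492.   33.3]
side yellow [198 141   3   4   6] [199.2 142.8]
side yellow [233 145   3   2   6] [234.  145.5]
side yellow [196 146   4   1   4] [197.5 146. ]
side yellow [231 148   5   2   6] [233.  148.5]
side yellow [238 150   1   8   8] [238.  153.5]
side yellow [242 270   2   2   3] [242.3 270.3]
```

View pics/z0.png

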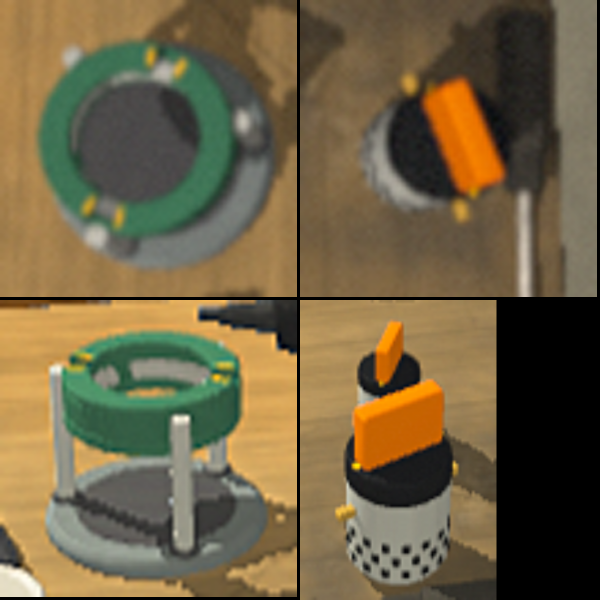

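Run:
```python
from h import *
def show(n,p,z): return plane(n,p,z).round(4)
def ax(a,b): 
    d=a-b; return np.round((a+b)/2,4),np.degrees(np.arctan2(d[1],d[0])).round(1),np.linalg.norm(d).round(4)
print("stand top",ax(show("top",(201.9,200.6),.095),show("top",(188.1,231),.095)))
print("lugs top",ax(show("top",(359.7,198.4),.049),show("top",(370.8,226.7),.049)))
print("lugs side",ax(show("side",(238.5,287.7),.049),show("side",(279.2,271.2),.049)))
t=cv2.imread("pics/top0.png")[:,:,::-1].copy(); s=cv2.imread("pics/side0.png")[:,:,::-1].copy()
for n,im,zz in(("top",t,(.095,)),("side",s,(.095,))):
    h=cv2.cvtColor(im,cv2.COLOR_RGB2HSV)
    y=cv2.inRange(h,(18,120,90),(38,255,255)); g=cv2.inRange(h,(65,90,30),(90,255,255))
    gb=max(blobs(cv2.morphologyEx(g,cv2.MORPH_CLOSE,np.ones((9,9)))),key=lambda b:b[0][4])
    x0,y0,w,hh,_=gb[0]; print(n,gb[0])
    y2=np.zeros_like(y); y2[y0:y0+hh,x0:x0+w]=y[y0:y0+hh,x0:x0+w]
    for st,c,m in blobs(y2,3): print(" dab",st[4],c.round(1),plane(n,c,.095).round(4))
    if n=="top":
        # ellipse from green outer hull
        c=cv2.findContours(gb[2].astype(np.uint8),cv2.RETR_EXTERNAL,cv2.CHAIN_APPROX_NONE)[0][0]
        e=cv2.fitEllipse(cv2.convexHull(c)); print(e,plane(n,e[0],.09).round(4))
    o=cv2.inRange(h,(6,150,90),(22,255,255))
    x0,y0,w,hh=(355,190,35,40) if n=="top" else (236,235,45,45)
    m=np.zeros_like(o); m[y0:y0+hh,x0:x0+w]=o[y0:y0+hh,x0:x0+w]
    b=max(blobs(m),key=lambda b:b[0][4]); c=cv2.findContours(b[2].astype(np.uint8),cv2.RETR_EXTERNAL,cv2.CHAIN_APPROX_NONE)[0][0]
    r=cv2.minAreaRect(c); print(n,"bar",r, plane(n,r[0],.100).round(4), [plane(n,p,.118).round(4).tolist() for p in cv2.boxPoints(r)])
    print("small n", plane("top",(318.3,203.9),.09).round(3))
for nm,p,z in(("tin",(253,263),.042),("block",(210,137),.038)): print(nm,show("top",p,z))
s=read_state();print(R.from_quat(s["ee_rot"]).as_matrix().round(3))
```

```text
stand top (array([0.4925, 0.0891, 0.095 ]), np.float64(-21.9), np.float64(0.0733))
lugs top (array([ 0.5128, -0.3005,  0.049 ]), np.float64(20.3), np.float64(0.0704))
lugs side (array([ 0.5152, -0.2994,  0.049 ]), np.float64(-159.7), np.float64(0.0741))
top [174 195  44  42 679]
 dab 4 [176.8 196. ] [0.5357 0.1318 0.095 ]
 dab 9 [215.2 196. ] [0.5374 0.0462 0.095 ]
 dab 8 [198.  197.2] [0.5338 0.0844 0.095 ]
 dab 7 [204.6 199.7] [0.5286 0.0696 0.095 ]
 dab 13 [175.  203.6] [0.5185 0.1348 0.095 ]
 dab 10 [174.6 227.6] [0.4653 0.1328 0.095 ]
 dab 8 [184.2 230.4] [0.4597 0.1113 0.095 ]
 dab 7 [191.1 232.7] [0.4548 0.0959 0.095 ]
 dab 7 [176.  234.7] [0.4498 0.1289 0.095 ]
((195.4923553466797, 215.6289520263672), (41.61027526855469, 42.78616714477539), 93.9095687866211) [0.4932 0.0889 0.09  ]
top bar ((371.399658203125, 211.81312561035156), (30.73834800720215, 13.435028076171875), 73.0724868774414) [ 0.5083 -0.2998  0.1   ] [[0.5335, -0.2715, 0.118], [0.5426, -0.2996, 0.118], [0.479, -0.3171, 0.118], [0.4701, -0.2892, 0.118]]
small n [ 0.525 -0.184  0.09 ]
side [ 195  138   43   30 1058]
 dab 35 [198.1 141.2] [0.456  0.1196 0.095 ]
 dab 15 [235.3 139.6] [0.5399 0.1135 0.095 ]
 dab 6 [234.  145.5] [0.5326 0.0837 0.095 ]
 dab 7 [232.9 148.4] [0.528  0.0697 0.095 ]
 dab 4 [218.  151.5] [0.4942 0.0604 0.095 ]
 dab 3 [212. 152.] [0.4812 0.0603 0.095 ]
 dab 18 [236.1 164.3] [ 0.524  -0.0042  0.095 ]
 dab 24 [201.5 166.1] [0.4536 0.0005 0.095 ]
 dab 5 [228.  166.4] [ 0.5064 -0.0101  0.095 ]
side bar ((257.48272705078125, 255.20689392089844), (23.397615432739258, 38.99602508544922), 68.19859313964844) [ 0.5111 -0.3027  0.1   ] [[0.4763, -0.3106, 0.118], [0.5354, -0.286, 0.118], [0.5367, -0.3377, 0.118], [0.4811, -0.3588, 0.118]]
small n [ 0.525 -0.184  0.09 ]
tin [ 0.3913 -0.0407  0.042 ]
block [0.6917 0.0708 0.038 ]
[[ 0.923  0.386 -0.001]
 [ 0.386 -0.923  0.002]
 [-0.    -0.002 -1.   ]]
```

Run:
```python
from h import *
def tri(a,b):
    o1,d1=ray("top",a);o2,d2=ray("side",b)
    A=np.c_[d1,-d2];t=np.linalg.lstsq(A,o2-o1,rcond=None)[0]
    p,q=o1+d1*t[0],o2+d2*t[1];return ((p+q)/2).round(3),np.linalg.norm(p-q).round(3)
print("disc",tri((420,115),(455,330)));print("motor",tri((350,32),(430,60)));print("joint",tri((345,110),(392,225)));print("base post",tri((280,115),(350,190)))
print(proj("side",(.25,-.6,.23)),proj("side",(.25,-.6,.5)), proj("top",(.25,-.6,.5)))
```

```text
disc (array([ 0.759, -0.443,  0.045]), np.float64(0.006))
motor (array([ 0.787, -0.2  ,  0.349]), np.float64(0.012))
joint (array([ 0.751, -0.249,  0.087]), np.float64(0.004))
base post (array([ 0.739, -0.097,  0.067]), np.float64(0.003))
[-16.41793485 413.77458108] [-190.66910275   35.03537381] [768.10149053 413.41117522]
```

Emit:
{"api": "carry_out", "payload": {"rows": [[33, 37, 0, 0, 0, -0.4, 0.6], [33, 37, 0, 0, 0, -0.4, 0.6], [33, 37, 0, 0, 0, -0.4, 0.6], [33, 37, 0, 0, 0, -0.4, 0.6], [33, 38, 0, 0, 0, -0.4, 0.6], [33, 38, -5, 0, 0, -0.4, 0.6], [33, 38, -10, 0, 0, -0.3, 0.6], [31, 37, -15, 0, 0, 0, 0.6], [0, 0, 0, 0, 0, 0, 0.6], [0, 0, 0, 0, 0, 0, 0.6]], "newtons": 60}}

```text
clock: 1.35
position: [0.5121, -0.3011, 0.201]
ee_rot: [0.985, 0.173, -0.001, 0.0]
force: [0.1, -1.7, 0.7]
finger_gap: 0.0508
```

Run:
```python
from h import *
t=snapshot("top"); s=snapshot("side")
cv2.imwrite("pics/m1.png",np.hstack([cv2.resize(t[130:280,310:420],(440,600)),cv2.resize(s[180:330,205:295],(360,600))])[:,:,::-1])
s=read_state();print(s["clock"],s["position"].round(4),R.from_quat(s["ee_rot"]).as_matrix().round(3),s["finger_gap"],s["force"].round(2))
```

```text
1.45 [ 0.5116 -0.3023  0.2015] [[ 0.941  0.339 -0.   ]
 [ 0.339 -0.941 -0.001]
 [-0.001  0.001 -1.   ]] 0.051075890916137144 [-0.52 -0.    0.29]
```

View pics/m1.png

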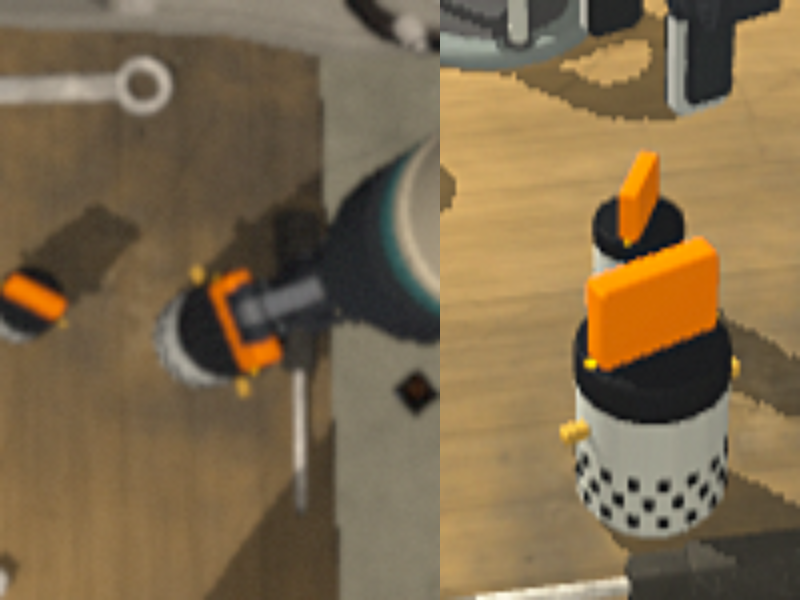

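The top-view crop shows a finger over the orange bar, and the lugs match the earlier measurement. Descending now.

Emit:
{"api": "carry_out", "payload": {"rows": [[1, 1, -20, 0, 0, 0, 0.6], [1, 1, -25, 0, 0, 0, 0.6], [0, 0, -25, 0, 0, 0, 0.6], [0, 0, -20, 0, 0, 0, 0.6], [0, 0, -15, 0, 0, 0, 0.6], [0, 0, -9, 0, 0, 0, 0.6], [0, 0, 0, 0, 0, 0, 0.6], [0, 0, 0, 0, 0, 0, 0.1], [0, 0, 0, 0, 0, 0, 0.05], [0, 0, 0, 0, 0, 0, 0]], "newtons": 60}}

```text
clock: 2.7
position: [0.5153, -0.2992, 0.0881]
ee_rot: [0.985, 0.173, 0.001, 0.001]
force: [1.0, -1.3, 2.7]
finger_gap: 0.0128
```

Emit:
{"api": "carry_out", "payload": {"rows": [[0, 0, 0, 0, 0, 0, 0], [0, 0, 0, 0, 0, 0, 0], [0, 0, 5, 0, 0, 0, 0], [0, 0, 10, 0, 0, 0, 0], [0, 0, 20, 0, 0, 0, 0], [0, 0, 25, 0, 0, 0, 0], [0, 0, 30, 0, 0, 0, 0], [0, 0, 20, 0, 0, 0, 0], [0, 0, 10, 0, 0, 0, 0], [0, 0, 0, 0, 0, 0, 0]]}}

```text
clock: 3.95
position: [0.5147, -0.2988, 0.2077]
ee_rot: [0.985, 0.173, 0.0, 0.0]
force: [0.3, 0.2, -3.9]
finger_gap: 0.0131
```

Run:
```python
from h import *
t=snapshot("top"); s=snapshot("side")
cv2.imwrite("pics/m2.png",np.hstack([cv2.resize(t[130:280,310:420],(440,600)),cv2.resize(s[180:330,205:295],(360,600))])[:,:,::-1])
s=read_state();print(s["clock"],s["position"].round(4),R.from_quat(s["ee_rot"]).as_matrix().round(3),s["finger_gap"],s["force"].round(2),s["torque"].round(3))
```

```text
4.05 [ 0.514  -0.2983  0.2064] [[ 0.94   0.342 -0.002]
 [ 0.342 -0.94   0.001]
 [-0.001 -0.001 -1.   ]] 0.013171623333828871 [ 0.    0.89 -3.92] [ 0.008  0.017 -0.042]
```

View pics/m2.png

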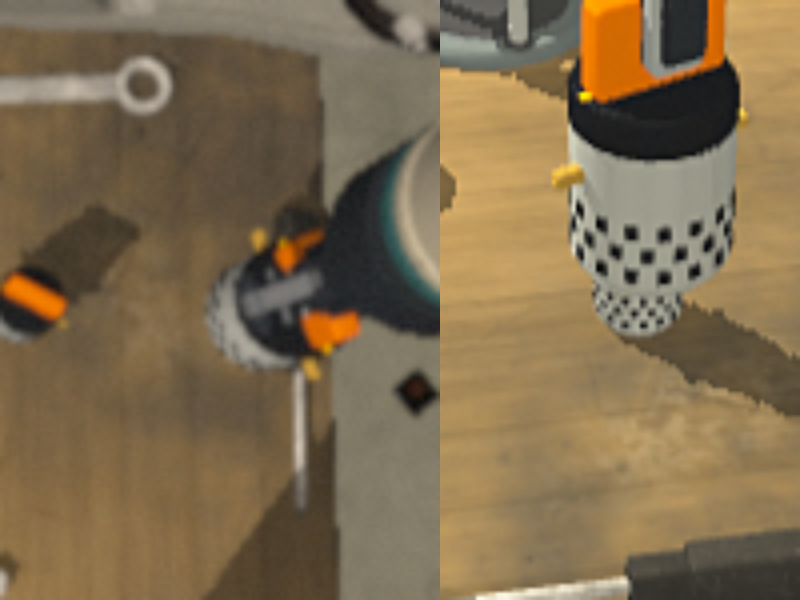

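```bash
cat >> h.py <<'E'
def axis(n,a,b,z):
    a=plane(n,a,z);b=plane(n,b,z);d=a-b
    return ((a+b)/2).round(4),np.degrees(np.arctan2(d[1],d[0])).round(1)%180,np.linalg.norm(d).round(4)
E
python3 - <<'E'
from h import *
print(axis("top",(375,189.5),(387.8,222.25),.168));print(axis("side",(237,224),(281,208.75),.168))
E
```

```text
(array([ 0.5127, -0.3001,  0.168 ]), np.float64(19.7), np.float64(0.0708))
(array([ 0.5141, -0.2993,  0.168 ]), np.float64(21.0), np.float64(0.0743))
```

Emit:
{"api": "carry_out", "payload": {"rows": [[0, 0, 12, 0, 0, 0, 0], [0, 5, 12, 0, 0, 5, 0], [0, 15, 6, 0, 0, 10, 0], [-1, 25, 0, 0, 0, 10, 0], [-2, 30, 0, 0, 0, 10, 0], [-2, 32, 0, 0, 0, 10, 0], [-2, 32, 0, 0, 0, 10, 0], [-2, 32, 0, 0, 0, 10, 0], [-2, 32, 0, 0, 0, 10, 0], [-2, 32, 0, 0, 0, 10, 0]]}}

```text
clock: 5.3
position: [0.5016, -0.063, 0.2377]
ee_rot: [0.607, 0.795, -0.0, 0.0]
force: [-0.0, 0.7, -2.8]
finger_gap: 0.0131
```

Emit:
{"api": "carry_out", "payload": {"rows": [[-2, 32, 0, 0, 0, 10, 0], [-2, 32, 0, 0, 0, 10, 0], [-2, 30, 0, 0, 0, 10, 0], [-2, 28, 0, 0, 0, 10, 0], [0, 20, 0, 0, 0, 10, 0], [0, 10, 0, 0, 0, 5, 0], [0, 0, 0, 0, 0, 0, 0], [0, 0, 0, 0, 0, 0, 0], [0, 0, 0, 0, 0, 0, 0], [0, 0, 0, 0, 0, 0, 0]]}}

```text
clock: 6.55
position: [0.4937, 0.0877, 0.2373]
ee_rot: [0.174, 0.985, -0.0, 0.0]
force: [-1.0, 0.2, -3.0]
finger_gap: 0.0126
```

Run:
```python
from h import *
t=snapshot("top"); s=snapshot("side")
cv2.imwrite("pics/m3.png",np.hstack([cv2.resize(t[150:270,150:230],(400,600)),cv2.resize(s[80:200,180:260],(400,600))])[:,:,::-1])
s=read_state();m=R.from_quat(s["ee_rot"]).as_matrix();print(s["clock"],s["position"].round(4),m.round(3),np.degrees(np.arctan2(m[1,1],m[0,1])),s["force"].round(2),s["torque"].round(3),s["q"].round(2))
```

```text
6.65 [0.4937 0.088  0.2373] [[-0.939  0.343 -0.   ]
 [ 0.343  0.939 -0.   ]
 [-0.    -0.    -1.   ]] 69.93716965298879 [-0.86 -0.01 -4.21] [-0.037  0.002  0.002] [ 0.22  0.47 -0.66  1.9   0.37  0.89  0.61]
```

View pics/m3.png

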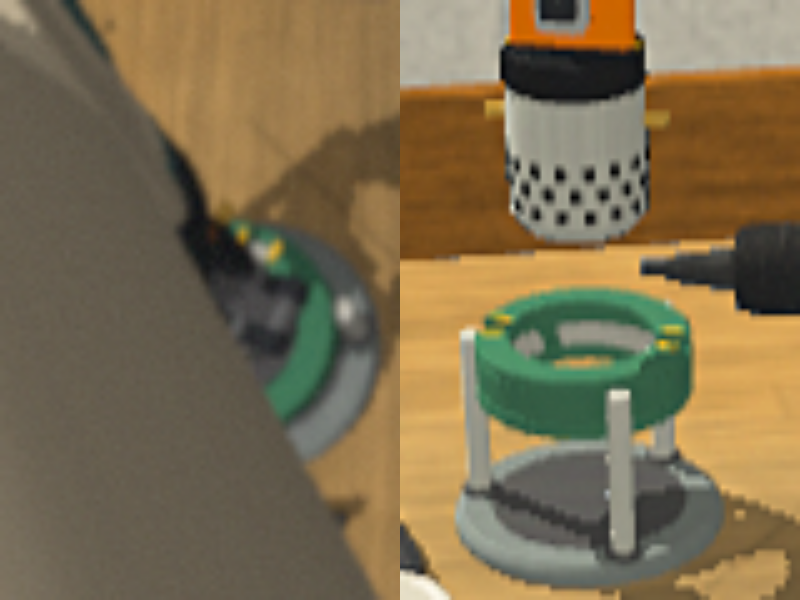

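Run:
```python
from h import *
print("lugs",axis("side",(199,101.6),(231.4,103.8),.199))
print("slots",axis("side",(198.8,145.4),(233.9,147.4),.095))
s=snapshot("side"); h=cv2.cvtColor(s,cv2.COLOR_RGB2HSV)
y=cv2.inRange(h,(19,120,110),(36,255,255)); y[170:]=0
for st,c,m in blobs(y,2):
    if 190<c[0]<245 and 95<c[1]<160: print(st,c.round(1),plane("side",c,.199 if c[1]<115 else .095).round(4))
```

```text
lugs (array([0.4939, 0.0799, 0.199 ]), np.float64(159.6), np.float64(0.0694))
slots (array([0.4934, 0.086 , 0.095 ]), np.float64(162.8), np.float64(0.0786))
[197 100   4   3  12] [198.5 101. ] [0.4606 0.0956 0.199 ]
[229 102   5   3  15] [231. 103.] [0.5262 0.0725 0.199 ]
[224 130   3   4   7] [225.  131.4] [0.5227 0.1621 0.095 ]
[212 132   3   3   3] [213. 133.] [0.494  0.1581 0.095 ]
[210 137   4   1   4] [211.5 137. ] [0.4882 0.1366 0.095 ]
[222 137   4   1   4] [223.5 137. ] [0.5153 0.1319 0.095 ]
[206 138   2   1   2] [206.5 138. ] [0.4764 0.1332 0.095 ]
[228 138   2   1   2] [228.5 138. ] [0.5259 0.1246 0.095 ]
[231 139   2   1   2] [231.5 139. ] [0.5319 0.1181 0.095 ]
[235 141   3   3   3] [236. 142.] [0.5396 0.1007 0.095 ]
[196 142   6   3   9] [198.7 143.1] [0.4566 0.1093 0.095 ]
[233 145   3   2   6] [234.  145.5] [0.5326 0.0837 0.095 ]
[196 146   4   1   4] [197.5 146. ] [0.4528 0.0951 0.095 ]
[238 146   1   3   3] [238. 147.] [0.5401 0.0748 0.095 ]
[231 148   5   2   7] [232.9 148.6] [0.5279 0.069  0.095 ]
[217 151   3   2   4] [218.  151.5] [0.4942 0.0604 0.095 ]
[211 152   3   1   3] [212. 152.] [0.4812 0.0603 0.095 ]
```

Emit:
{"api": "carry_out", "payload": {"rows": [[-1, 3, -5, 0, 0, 0, 0], [0, 0, -10, 0, 0, 0, 0], [0, 0, -12, 0, 0, 0, 0], [0, 0, -12, 0, 0, 0, 0], [0, 0, -10, 0, 0, 0, 0], [0, 0, -6, 0, 0, 0, 0], [0, 0, -4, 0, 0, 0, 0], [0, 0, -4, 0, 0, 0, 0], [0, 0, -3, 0, 0, 0, 0], [0, 0, 0, 0, 0, 0, 0]]}}

```text
clock: 7.95
position: [0.4926, 0.0912, 0.1712]
ee_rot: [0.174, 0.985, -0.0, -0.0]
force: [0.4, -0.5, -3.2]
finger_gap: 0.013
```

```bash
cat > st.py <<'E'
from h import *
s=read_state();m=R.from_quat(s["ee_rot"]).as_matrix();print(s["clock"],s["position"].round(4),"yaw",np.degrees(np.arctan2(m[1,1],m[0,1])).round(2),m[:,2].round(3),"F",s["force"].round(2),"T",s["torque"].round(3),s["finger_gap"].round(4))
E
python3 st.py
```

```text
Traceback (most recent call last):
  File "st.py", line 2, in <module>
    s=read_state();m=R.from_quat(s["ee_rot"]).as_matrix();print(s["clock"],s["position"].round(4),"yaw",np.degrees(np.arctan2(m[1,1],m[0,1])).round(2),m[:,2].round(3),"F",s["force"].round(2),"T",s["torque"].round(3),s["finger_gap"].round(4))
                                                                                                                                                                                                                        ^^^^^^^^^^^^^^^^^^^^^
AttributeError: 'float' object has no attribute 'round'
```

Emit:
{"api": "carry_out", "payload": {"rows": [[0, 0, -3, 0, 0, 0, 0], [0, 0, -3, 0, 0, 0, 0], [0, 0, -3, 0, 0, 0, 0], [0, 0, -3, 0, 0, 0, 0], [0, 0, -3, 0, 0, 0, 0], [0, 0, -3, 0, 0, 0, 0], [0, 0, -3, 0, 0, 0, 0], [0, 0, -3, 0, 0, 0, 0], [0, 0, 0, 0, 0, 0, 0], [0, 0, 0, 0, 0, 0, 0]]}}

```text
clock: 9.2
position: [0.4927, 0.0913, 0.1474]
ee_rot: [0.174, 0.985, 0.0, 0.0]
force: [0.3, -0.1, -2.1]
finger_gap: 0.0133
```

```bash
sed -i 's/s\["finger_gap"\].round(4)/round(s["finger_gap"],4)/' st.py; python3 st.py
python3 - <<'E'
from h import *
s=snapshot("side"); t=snapshot("top")
cv2.imwrite("pics/m4.png",np.hstack([cv2.resize(t[180:255,160:235],(400,400)),cv2.resize(s[110:170,186:246],(400,400),interpolation=cv2.INTER_CUBIC)])[:,:,::-1])
E
```

```text
9.2 [0.4927 0.0913 0.1474] yaw 69.98 [ 0.  0. -1.] F [ 0.29 -0.06 -2.14] T [0.012 0.025 0.017] 0.0133
```

View pics/m4.png

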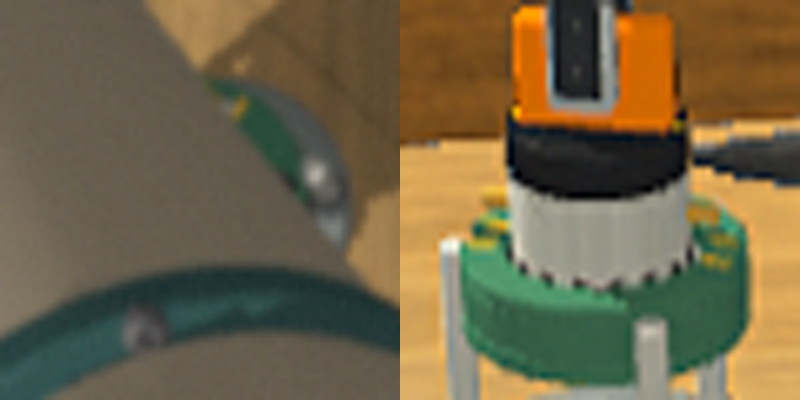

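Run:
```python
from h import *
print("lugs",axis("side",(199.8,138.95),(231.75,141.5),.109))
print("slots",axis("side",(199.05,144.8),(233.85,147.35),.095))
```

```text
lugs (array([0.4929, 0.0883, 0.109 ]), np.float64(159.7), np.float64(0.072))
slots (array([0.4938, 0.0876, 0.095 ]), np.float64(160.7), np.float64(0.0786))
```

Emit:
{"api": "carry_out", "payload": {"rows": [[0, 0, -3, 0, 0, 0.5, 0], [0, 0, -3, 0, 0, 0, 0], [0, 0, -2, 0, 0, 0, 0], [0, 0, -2, 0, 0, 0, 0], [0, 0, -2, 0, 0, 0, 0], [0, 0, -2, 0, 0, 0, 0], [0, 0, -2, 0, 0, 0, 0], [0, 0, -2, 0, 0, 0, 0], [0, 0, 0, 0, 0, 0, 0], [0, 0, 0, 0, 0, 0, 0]]}}

```text
clock: 10.55
position: [0.4927, 0.0913, 0.1293]
ee_rot: [0.17, 0.986, 0.0, 0.0]
force: [-0.2, -0.1, -3.0]
finger_gap: 0.013
```

```bash
python3 st.py
```

```text
10.55 [0.4927 0.0913 0.1293] yaw 70.48 [ 0.  0. -1.] F [-0.16 -0.12 -2.98] T [-0.016  0.006  0.039] 0.013
```

Emit:
{"api": "carry_out", "payload": {"rows": [[0, 0, -2, 0, 0, 0, 0], [0, 0, -2, 0, 0, 0, 0], [0, 0, -1.5, 0, 0, 0, 0], [0, 0, -1, 0, 0, 0, 0], [0, 0, -1, 0, 0, 0, 0], [0, 0, -0.5, 0, 0, 0, 0], [0, 0, 0, 0, 0, 0, 0], [0, 0, 0, 0, 0, 0, 0], [0, 0, 0, 0, 0, 0, 0], [0, 0, 0, 0, 0, 0, 0]]}}

```text
clock: 11.8
position: [0.4927, 0.0912, 0.1213]
ee_rot: [0.17, 0.986, 0.0, 0.0]
force: [0.6, 0.6, -3.2]
finger_gap: 0.0129
```

```bash
python3 st.py
```

```text
11.8 [0.4927 0.0912 0.1213] yaw 70.47 [ 0.  0. -1.] F [ 0.65  0.63 -3.16] T [ 0.002  0.026 -0.012] 0.0129
```

Still free. Lowering in small steps to touch the ledge.

Emit:
{"api": "carry_out", "payload": {"rows": [[0, 0, -0.5, 0, 0, 0, 0], [0, 0, -0.5, 0, 0, 0, 0], [0, 0, -0.5, 0, 0, 0, 0], [0, 0, -0.5, 0, 0, 0, 0], [0, 0, -0.5, 0, 0, 0, 0], [0, 0, 0, 0, 0, 0, 0], [0, 0, 0, 0, 0, 0, 0], [0, 0, 0, 0, 0, 0, 0], [0, 0, 0, 0, 0, 0, 0], [0, 0, 0, 0, 0, 0, 0]]}}

```text
clock: 13.05
position: [0.4928, 0.0913, 0.12]
ee_rot: [0.17, 0.986, -0.0, 0.001]
force: [-2.7, -0.9, 11.7]
finger_gap: 0.013
```

```bash
python3 st.py
```

```text
13.05 [0.4928 0.0913 0.12  ] yaw 70.48 [ 0.001 -0.001 -1.   ] F [-2.71 -0.86 11.68] T [-0.279  0.797 -0.016] 0.013
```

Emit:
{"api": "carry_out", "payload": {"rows": [[0, 0, 0.5, 0, 0, 0, 0], [0, 0, 0, 0, 0, -1, 0], [0, 0, 0, 0, 0, -1.5, 0], [0, 0, 0.1, 0, 0, -2, 0], [0, 0, 0, 0, 0, -2, 0], [0, 0, 0.1, 0, 0, -2, 0], [0, 0, 0, 0, 0, -2, 0], [0, 0, 0.1, 0, 0, -1.5, 0], [0, 0, 0, 0, 0, 0, 0], [0, 0, 0, 0, 0, 0, 0]]}}

```text
clock: 14.3
position: [0.4933, 0.091, 0.1208]
ee_rot: [0.272, 0.962, -0.0, 0.001]
force: [-1.4, -2.5, 9.3]
finger_gap: 0.013
```

```bash
python3 st.py
```

```text
14.3 [0.4933 0.091  0.1208] yaw 58.49 [ 0.002 -0.001 -1.   ] F [-1.41 -2.46  9.26] T [-0.385  0.438  0.099] 0.013
```

Emit:
{"api": "carry_out", "payload": {"rows": [[0, 0, 0.3, 0, 0, -1.5, 0], [0, 0, 0.1, 0, 0, -2, 0], [0, 0, 0.1, 0, 0, -2, 0], [0, 0, 0.1, 0, 0, -2, 0], [0, 0, 0.1, 0, 0, -2, 0], [0, 0, 0.1, 0, 0, -2, 0], [0, 0, 0.1, 0, 0, -2, 0], [0, 0, 0, 0, 0, -0.5, 0], [0, 0, 0, 0, 0, 0, 0], [0, 0, 0, 0, 0, 0, 0]]}}

```text
clock: 15.55
position: [0.4934, 0.0913, 0.1216]
ee_rot: [0.387, 0.922, 0.0, 0.001]
force: [-1.6, -2.0, 8.5]
finger_gap: 0.0128
```

```bash
python3 st.py
```

```text
15.55 [0.4934 0.0913 0.1216] yaw 44.52 [ 0.002 -0.    -1.   ] F [-1.62 -1.99  8.47] T [-0.23   0.344  0.178] 0.0128
```

Emit:
{"api": "carry_out", "payload": {"rows": [[0, 0, 0.1, 0, 0, -0.7, 0], [0, 0, 0, 0, 0, -0.7, 0], [0, 0, 0.1, 0, 0, -0.7, 0], [0, 0, 0, 0, 0, -0.7, 0], [0, 0, 0.1, 0, 0, -0.7, 0], [0, 0, 0, 0, 0, -0.7, 0], [0, 0, 0, 0, 0, -0.7, 0], [0, 0, 0, 0, 0, -0.6, 0], [0, 0, 0, 0, 0, 0, 0], [0, 0, 0, 0, 0, 0, 0]]}}

```text
clock: 16.8
position: [0.4934, 0.0914, 0.1219]
ee_rot: [0.43, 0.903, 0.0, 0.001]
force: [-1.2, -1.7, 8.7]
finger_gap: 0.013
```

```bash
python3 st.py
```

```text
16.8 [0.4934 0.0914 0.1219] yaw 39.03 [ 0.002 -0.    -1.   ] F [-1.22 -1.71  8.68] T [-0.132  0.365  0.155] 0.013
```

Emit:
{"api": "carry_out", "payload": {"rows": [[0, 0, 0.1, 0, 0, -0.7, 0], [0, 0, 0, 0, 0, -0.7, 0], [0, 0, 0.1, 0, 0, -0.7, 0], [0, 0, 0, 0, 0, -0.7, 0], [0, 0, 0.1, 0, 0, -0.7, 0], [0, 0, 0, 0, 0, -0.7, 0], [0, 0, 0, 0, 0, -0.7, 0], [0, 0, 0, 0, 0, 0, 0], [0, 0, 0, 0, 0, 0, 0], [0, 0, 0, 0, 0, 0, 0]]}}

```text
clock: 18.05
position: [0.4935, 0.0916, 0.1222]
ee_rot: [0.468, 0.883, 0.001, 0.001]
force: [-0.6, -1.8, 8.7]
finger_gap: 0.0133
```

```bash
python3 st.py
```

```text
18.05 [0.4935 0.0916 0.1222] yaw 34.13 [ 0.002  0.    -1.   ] F [-0.58 -1.79  8.65] T [-0.145  0.298  0.159] 0.0133
```

Emit:
{"api": "carry_out", "payload": {"rows": [[0, 0, 0.1, 0, 0, -0.7, 0], [0, 0, 0, 0, 0, -0.7, 0], [0, 0, 0.1, 0, 0, -0.7, 0], [0, 0, 0, 0, 0, -0.7, 0], [0, 0, 0.1, 0, 0, -0.7, 0], [0, 0, 0, 0, 0, -0.7, 0], [0, 0, 0, 0, 0, -0.7, 0], [0, 0, 0, 0, 0, 0, 0], [0, 0, 0, 0, 0, 0, 0], [0, 0, 0, 0, 0, 0, 0]]}}

```text
clock: 19.3
position: [0.4934, 0.0915, 0.1223]
ee_rot: [0.506, 0.863, 0.001, 0.001]
force: [-0.7, -0.5, 6.1]
finger_gap: 0.0126
```

```bash
python3 st.py
```

```text
19.3 [0.4934 0.0915 0.1223] yaw 29.2 [ 0.002  0.    -1.   ] F [-0.74 -0.49  6.05] T [-0.117  0.299  0.071] 0.0126
```

Emit:
{"api": "carry_out", "payload": {"rows": [[0, 0, 0, 0, 0, -0.7, 0], [0, 0, 0, 0, 0, -0.7, 0], [0, 0, 0, 0, 0, -0.7, 0], [0, 0, 0, 0, 0, -0.7, 0], [0, 0, 0, 0, 0, -0.7, 0], [0, 0, 0, 0, 0, -0.7, 0], [0, 0, 0, 0, 0, -0.7, 0], [0, 0, 0, 0, 0, 0, 0], [0, 0, 0, 0, 0, 0, 0], [0, 0, 0, 0, 0, 0, 0]]}}

```text
clock: 20.55
position: [0.4925, 0.0909, 0.1221]
ee_rot: [0.543, 0.84, -0.0, 0.0]
force: [-1.1, -1.3, 6.4]
finger_gap: 0.0132
```

```bash
python3 st.py
```

```text
20.55 [0.4925 0.0909 0.1221] yaw 24.29 [ 0.    -0.001 -1.   ] F [-1.14 -1.31  6.41] T [-0.2    0.612  0.143] 0.0132
```

Emit:
{"api": "carry_out", "payload": {"rows": [[0, 0, 0, 0, 0, -0.5, 0], [0, 0, 0, 0, 0, -0.5, 0], [0, 0, 0, 0, 0, -0.5, 0], [0, 0, 0, 0, 0, -0.5, 0], [0, 0, 0, 0, 0, 0, 0], [0, 0, 0, 0, 0, 0, 0], [0, 0, 0, 0, 0, 0, 0], [0, 0, 0, 0, 0, 0, 0], [0, 0, 0, 0, 0, 0, 0], [0, 0, 0, 0, 0, 0, 0]]}}

```text
clock: 21.8
position: [0.4925, 0.0908, 0.1218]
ee_rot: [0.557, 0.83, -0.0, 0.0]
force: [-1.0, -2.4, 5.4]
finger_gap: 0.0131
```

```bash
python3 st.py
```

```text
21.8 [0.4925 0.0908 0.1218] yaw 22.28 [-0.    -0.001 -1.   ] F [-1.01 -2.44  5.39] T [-0.244  0.543  0.111] 0.0131
```

Emit:
{"api": "carry_out", "payload": {"rows": [[0, 0, 0, 0, 0, -0.5, 0], [0, 0, 0, 0, 0, -0.5, 0], [0, 0, 0, 0, 0, -0.5, 0], [0, 0, 0, 0, 0, 0, 0], [0, 0, 0, 0, 0, 0, 0], [0, 0, 0, 0, 0, 0, 0], [0, 0, 0, 0, 0, 0, 0], [0, 0, 0, 0, 0, 0, 0], [0, 0, 0, 0, 0, 0, 0], [0, 0, 0, 0, 0, 0, 0]]}}

```text
clock: 23.05
position: [0.4926, 0.0913, 0.1214]
ee_rot: [0.568, 0.823, 0.0, -0.0]
force: [-0.0, 0.3, -3.6]
finger_gap: 0.0127
```

```bash
python3 st.py
```

```text
23.05 [0.4926 0.0913 0.1214] yaw 20.78 [ 0.  0. -1.] F [-0.03  0.27 -3.64] T [ 0.078 -0.042  0.016] 0.0127
```

The contact force vanished (Fz −3.6 N, weight only) at about 49° clockwise, so the lugs are over the notches. I've stopped turning and am lowering gently.

Emit:
{"api": "carry_out", "payload": {"rows": [[0, 0, -0.5, 0, 0, 0, 0], [0, 0, -0.5, 0, 0, 0, 0], [0, 0, -0.5, 0, 0, 0, 0], [0, 0, -0.5, 0, 0, 0, 0], [0, 0, -0.5, 0, 0, 0, 0], [0, 0, -0.5, 0, 0, 0, 0], [0, 0, 0, 0, 0, 0, 0], [0, 0, 0, 0, 0, 0, 0], [0, 0, 0, 0, 0, 0, 0], [0, 0, 0, 0, 0, 0, 0]]}}

```text
clock: 24.3
position: [0.4927, 0.0913, 0.1184]
ee_rot: [0.568, 0.823, 0.0, 0.0]
force: [-0.5, -0.2, -3.3]
finger_gap: 0.013
```

```bash
python3 st.py
```

```text
24.3 [0.4927 0.0913 0.1184] yaw 20.78 [ 0.  0. -1.] F [-0.49 -0.18 -3.25] T [ 0.087 -0.086 -0.006] 0.013
```

Emit:
{"api": "carry_out", "payload": {"rows": [[0, 0, -0.5, 0, 0, 0, 0], [0, 0, -0.5, 0, 0, 0, 0], [0, 0, -0.4, 0, 0, 0, 0], [0, 0, -0.4, 0, 0, 0, 0], [0, 0, -0.2, 0, 0, 0, 0], [0, 0, 0, 0, 0, 0, 0], [0, 0, 0, 0, 0, 0, 0], [0, 0, 0, 0, 0, 0, 0], [0, 0, 0, 0, 0, 0, 0], [0, 0, 0, 0, 0, 0, 0]]}}

```text
clock: 25.55
position: [0.4927, 0.0913, 0.1164]
ee_rot: [0.568, 0.823, 0.0, 0.0]
force: [0.2, -0.2, -3.5]
finger_gap: 0.0128
```

```bash
python3 st.py
```

```text
25.55 [0.4927 0.0913 0.1164] yaw 20.78 [ 0.  0. -1.] F [ 0.24 -0.23 -3.51] T [ 0.063 -0.163  0.   ] 0.0128
```

Emit:
{"api": "carry_out", "payload": {"rows": [[0, 0, -0.4, 0, 0, 0, 0], [0, 0, -0.4, 0, 0, 0, 0], [0, 0, -0.4, 0, 0, 0, 0], [0, 0, -0.3, 0, 0, 0, 0], [0, 0, 0, 0, 0, 0, 0], [0, 0, 0, 0, 0, 0, 0], [0, 0, 0, 0, 0, 0, 0], [0, 0, 0, 0, 0, 0, 0], [0, 0, 0, 0, 0, 0, 0], [0, 0, 0, 0, 0, 0, 0]]}}

```text
clock: 26.8
position: [0.4928, 0.0912, 0.116]
ee_rot: [0.568, 0.823, 0.0, 0.0]
force: [-2.7, -0.5, 9.5]
finger_gap: 0.0129
```

```bash
python3 st.py
```

```text
26.8 [0.4928 0.0912 0.116 ] yaw 20.77 [ 0.001 -0.    -1.   ] F [-2.69 -0.52  9.54] T [-0.098  0.566 -0.03 ] 0.0129
```

Emit:
{"api": "carry_out", "payload": {"rows": [[0, 0, 0.4, 0, 0, 0, 0], [0, 0, 0.4, 0, 0, 0, 0], [0, 0, 0, 0, 0, 0, 0], [0, 0, 0, 0, 0, 0, 0.25], [0, 0, 0, 0, 0, 0, 0.45], [0, 0, 0, 0, 0, 0, 0.5], [0, 0, 0, 0, 0, 0, 0.5], [0, 0, 0, 0, 0, 0, 0.5], [0, 0, 3, 0, 0, 0, 0.5], [0, 0, 5, 0, 0, 0, 0.5]]}}

```text
clock: 28.05
position: [0.4926, 0.0913, 0.1239]
ee_rot: [0.568, 0.823, -0.0, -0.0]
force: [0.2, -0.2, -0.2]
finger_gap: 0.0428
```

Emit:
{"api": "carry_out", "payload": {"rows": [[0, 0, 10, 0, 0, 0, 0.5], [0, 0, 15, 0, 0, 0, 0.5], [0, 0, 20, 0, 0, 0, 0.5], [0, 0, 25, 0, 0, 0, 0.5], [-10, -10, 25, 0, 0, 0, 0.5], [-20, -40, 15, 0, 0, 0, 0.5], [-20, -50, 0, 0, 0, 0, 0.5], [-10, -50, 0, 0, 0, 0, 0.5], [0, -40, 0, 0, 0, 0, 0.5], [0, 0, 0, 0, 0, 0, 0.5]]}}

```text
clock: 29.3
position: [0.4324, -0.1021, 0.2346]
ee_rot: [0.571, 0.821, -0.0, 0.001]
force: [0.2, 1.0, 0.1]
finger_gap: 0.0428
```

```bash
python3 st.py
python3 - <<'E'
from h import *
s=snapshot("side"); t=snapshot("top")
cv2.imwrite("pics/m5.png",np.hstack([cv2.resize(t[170:290,150:290],(420,360)),cv2.resize(s[100:220,150:260],(380,360),interpolation=cv2.INTER_CUBIC)])[:,:,::-1])
E
```

```text
29.3 [ 0.4324 -0.1021  0.2346] yaw 20.4 [ 0.001 -0.002 -1.   ] F [0.18 0.98 0.05] T [ 0.038  0.056 -0.052] 0.0428
```

View pics/m5.png

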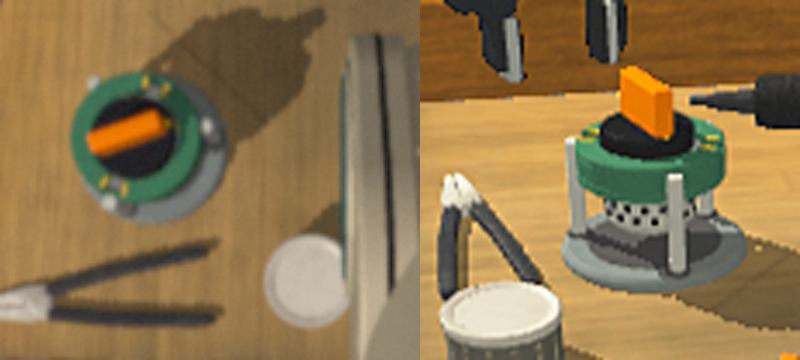

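The picture shows the strainer hanging upright and low in the collar, with its bar turned clear of the yellow dabs. The gripper is well away, so I'm handing in.

```bash
python3 -c "
from station import *
print(sign_off())"
```

```text
the job is handed in; nothing more can be done
None
```

The larger strainer is hanging in the drip stand with its lugs in the locking notches, and I handed the job in at about 29 s of the 56 s allowed.

- **Insertion:** the lugs went down through the entry slots without contact and met the ledge. That first touch was about 15 N.
- **Turn:** I turned it clockwise under a net press of about 9–12 N. About 49° past the slots the contact force vanished, leaving only the strainer's weight, so I stopped turning there.
- **Seating:** it went down about 6 mm below the ledge and seated (nominal drop 6.5 mm). The seating touch was about 13 N. I eased that off, opened the gripper and backed away.
- **Last checks:** the final pictures show it upright and low in the collar. After release there was almost no force on the tool.
- **Off-nominal or not checked:**
  - Shortly before the drop, the moment readings suggested one lug was bearing before the other. This cleared at the drop.
  - Camera position estimates differed from the robot's by 1–4 mm, but the fit was not affected.
  - I felt nothing touch the tin, block, spanner or nut, but I did not measure their positions again. Only the tin appears in the final crops.

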